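# Check a groove's depth with the depth gauge

## Robot

A 6-joint arm with a two-finger parallel gripper is mounted at the origin on a cart in front of the work surface, level with it; the furniture and walls round the work are solid. World frame = base frame: x ahead of the robot, y to its left, z up, the work surface at z = 0. Lengths are in m, angles in rad, forces in N, time in s.
With the tool pointing down it reaches from about 0.25 to 0.775 m from the base axis. Payload 4 kg.
Tool frame: the origin (TCP) lies between the finger pads; the fingertips stand 14 mm ahead of it and the grasp point (between the pads) lies 5 mm behind it (nose_length is the distance from the TCP to the fingertips, in m); z points along the fingers, y is the line along which they close (so a half turn about z gives the same grasp; the last joint's range is limited). The gripper opens to 94 mm and grips with 3 to 60 N. Pads are 16 mm wide; open, the fingers measure 119 mm over their backs; the gripper's body (75 mm by 177 mm) begins 78 mm behind the grasp point.
Start: joints at [-1.38, 0.087, 1.371, -0, 1.684, -0.103], TCP at [0.159, -0.526, 0.22] pointing down, gripper open.
Joint ranges: [-3.1, 3.1], [-0.76, 2.03], [0.27, 2.55], [-1.08, 4.22], [0.17, 2.65], [-2.57, 2.57]. Speed limits (rad/s): [2.79, 2.79, 3.14, 3.14, 3.14, 3.14].

## Interface

Orientations are given as [roll, pitch, yaw] about the fixed x, y, z axes, in that order (R = Rz(yaw) Ry(pitch) Rx(roll)).
In Python, from bench import * gives the robot as it stands.
- The arm moves only by the tool move_arm, never from a script. Its argument "steps" is one flat list of numbers, 7 for each row, row after row: the turn, a rotation vector about the world's x, y, z in rad, then the shift along the world's x, y, z in m, then the opening, from 0 (shut) to 1 (fully open). A call has 1 to 12 rows; each row is the pose to reach, as a shift and turn from the pose commanded when the call began; what a row does not reach only later rows make up. A row lasts 1/10 s, in which the tool goes at most 50 mm and 8.59 degrees, less where a joint would pass 70% of its speed; a pose out of reach is approached as far as the arm can. A call with a gripper value outside its range is refused whole. The fingers move at their own pace and stop on an object; the grip force is fixed at half the most. Time passes only in rows, so rows that repeat a pose let the fingers close. It gives the time, the measured TCP pose, the force, the opening and the grip force at its end, in the units of the state.
- get_obs(): the state, without advancing time (a new reading comes with each control period).
- snapshot(name): name is "side" or "top" or "wrist"; returns (picture, depth): 400x640x3 uint8, red, green, blue; 400x640 float32, m along the optical axis (not along the pixel's ray), 0 where there is no reading.
- camera_model(name): a dict with "fx", "fy", "cx", "cy" (pixels), "rvec" (rotation vector, rad) and "tvec" (3), from world to camera coordinates, as OpenCV has them. Camera axes: x right, y down, z forward; pixel columns grow to the right and rows downward; lengths in m; the calibration is good to about 2 mm. The wrist camera is an equidistant fisheye: a pixel r from the principal point sees the ray r / f radians off the axis. A picture is of the moment at which its call begins: read the wrist's pose just before it. camera_model takes no time and is no camera call; for the wrist camera it gives the pose at the moment of the call.
- close_job(): hands the job in; it is judged then, once.
Trained networks look in the newest picture that a camera, given by its name, has taken for a name from the list of things; names that differ only in an ending like _2 or _b are one class to them, and where a whole thing is asked for, a point or a joint stands for the part that bears it (a point fixed in the world has none). Each returns a list of dicts, best first, with "score" (0 to 1); they miss things now and then, are a little off and sometimes report something else, mostly with a low value. They report only what shows in the picture. A call takes as long as a camera call.
- silhouettes(camera, target): "pixels" (400x640 bool, what is visible of it) and "uv" ([column, row] in pixels, amid what is visible of it).
- spot_point(camera, target): "uv" ([column, row] in pixels: a listed point, or the origin of a listed thing).
The state is a dict: "time": time; "joint_positions": joint angles; "qvel": joint speeds; "joint_torque": joint torques, N m; "tool_pos": TCP position; "ee_rot": TCP orientation; "wrist_force": force on the tool from outside, world axes, zero at the start; "wrist_torque": the same for the moment, N m; "width": finger opening in m; "finger_force": force on a finger pad.
Only numpy, scipy, OpenCV 4.12 (cv2) and the standard library are available. Lean on these libraries where they do the work, as an engineer would, in place of code of your own. Each camera call takes 0.05 s, during which the arm holds its last target. There are 200 camera calls.

## Task

Check the depth of the groove that has the pencil line drawn across it. First lock the panel in the jig: press the toggle clamp's handle down to its stop, where it stays locked. Then pick up the depth gauge, set it squarely across that groove on the pencil line, foot flat on the panel and plunger on the groove's floor, press it down lightly, and finish while still gripping it and holding it there; leave the other things on the table where they are.

Things in the scene. Friction and masses are not known exactly. Their poses are not given: they have to be found in the camera images.
- jig: plywood dadoing jig fixed to the table: base plate 152 (x) x 290 (y) x 12 mm. A wooden fence strip, 42 mm high over the table, runs along its far (+x) edge; at its +y end a wooden riser block (34 mm high) carries a steel toggle clamp. Origin on the table, 15 mm from the centre of the plate towards the clamp; y runs along the plate towards the clamp
- clamp_handle (a joint): toggle clamp handle, a hinged bar with a black rubber grip (16 mm thick, reaching 120 mm from the hinge); 0 = open, the handle standing 1.0 rad (57 degrees) above level; 1.0 = pressed fully down to its stop, level and pointing along the jig's +y, the clamp locked past its dead centre so that it stays. A few newtons at the grip press it down
- clamp_hinge (a point): hinge axis of the clamp handle, 73 mm above the table; the axis is parallel to the jig's x axis and the handle points from here to the jig's +y side
- clamp_grip (a point): point on the upper face of the handle's rubber grip, 95 mm from the hinge along the handle and 8 mm above its centre line: the place to press; it travels down in an arc about the hinge
- clamp_pad: black rubber pad (18 mm across) on a spindle under the clamp's arm; the arm swings down as the handle is pressed and the sprung pad then holds the panel down near its clamp end. With the clamp locked nothing of it stands higher than about 90 mm over the table. Origin at the arm's pivot
- panel: loose light-wood panel 120 (x) x 200 (y) x 24 mm lying on the jig's base plate (its top is 36 mm above the table) against the fence and the riser. Two grooves 24 mm wide and 10 mm deep run across its whole width along x, centred at y = -45 mm (the one with the pencil line, away from the clamp) and at y = +30 mm. Origin at the centre of its underside
- panel_mark (a point): the marked spot: where the pencil line (dark, 3 mm wide, along the panel's y) crosses the centre line of its groove, at the height of the panel's top face; axes as the panel's
- gauge: digital depth gauge standing upright on the table: steel foot 22 (x) x 90 (y) x 12 mm; over it a grey body 26 (x) x 44 (y) mm, from 22 to 74 mm above the foot's underside, display on its -x face; a spindle end sticks up to 92 mm. Grip from above across the 44 mm (y), 48 mm above the underside. About 0.27 kg. Origin: centre of the foot's underside
- gauge_plunger (a joint): sprung plunger (6 mm thick) that slides out of the middle of the foot's underside: value = how far it stands out, 0 = flush (as it stands on the table), 0.014 = fully out; its spring pushes with about 1 N. On the floor of a groove, with the foot on the panel, it reads the depth, 0.010
- tape_measure: tape measure 43 x 90 x 62 mm standing near the gauge; bystander
- offcut: square wood offcut 50 x 50 x 32 mm lying near the gauge; bystander
- pencil: pencil 150 mm long lying on the table; bystander
- sanding_block: sanding block 69 x 112 x 30 mm; bystander

How it is judged:
By the outcome, as a careful person would: the job done as asked, in the order asked, and still so for the second after the job is handed in, while the arm keeps its last pose, push and grip.
It also fails if it takes over 51 s, if anything falls off the work surface, if the arm or the gripper's body presses on something with over 40 N, if the wrist force passes 120 N, or if a joint passes its speed limit or range.

## Working session

There is one attempt and no reset: what is moved stays moved. The work goes in short steps, Python scripts to look and compute and a tool call to move; the robot and the scene stay as the last step left them, time stands still between calls to the robot, and variables do not carry over. Pictures are saved under pics/ and viewed, at most 10 in all, crops included, and the job is handed in when it is done.

Besides the shell and the picture viewer there is one more tool, called as a command line: name --argument value ..., lists and objects as JSON in quotes. move_arm: Moves the arm, as the interface text tells. Its arguments: {"type":"object","properties":{"steps":{"type":"array"}},"required":["steps"]}

```bash
mkdir -p pics; cat > h.py <<'E'
from bench import *
import numpy as np, cv2
def snap(n,f=None):
    m=camera_model(n); p,d=snapshot(n)
    if f: cv2.imwrite('pics/'+f,p[:,:,::-1])
    return p,d,m
def ray(m,uv):
    R=cv2.Rodrigues(np.array(m['rvec'],float))[0]; t=np.array(m['tvec'],float).ravel()
    return R,t
def pts(m,d,us,vs):
    R,t=ray(m,0); z=d[vs,us]; ok=z>0; us,vs,z=us[ok],vs[ok],z[ok]
    c=np.stack([(us-m['cx'])/m['fx']*z,(vs-m['cy'])/m['fy']*z,z],1)
    return (c-t)@R
def proj(m,P):
    R,t=ray(m,0); c=R@np.array(P)+t
    return [m['cx']+m['fx']*c[0]/c[2],m['cy']+m['fy']*c[1]/c[2]]
def line(m,uv):
    R,t=ray(m,0); o=-R.T@t
    r=R.T@np.array([(uv[0]-m['cx'])/m['fx'],(uv[1]-m['cy'])/m['fy'],1]); return o,r
def onz(m,uv,z):
    o,r=line(m,uv); return o+r*(z-o[2])/r[2]
def tri(m1,u1,m2,u2):
    a,r=line(m1,u1); b,s=line(m2,u2)
    k=np.linalg.lstsq(np.stack([r,-s],1),b-a,rcond=None)[0]
    p,q=a+r*k[0],b+s*k[1]; return (p+q)/2,np.linalg.norm(p-q)
E
python3 - <<'E'
from h import *
np.set_printoptions(precision=4,suppress=True)
S={}
for n in('top','side'):
    p,d,m=snap(n,n+'0.png'); S[n]=(m,d); 
    if n=='top': print({k:np.round(v,3) for k,v in m.items()})
    S[n+'uv']={}
    for k in('panel_mark','clamp_hinge','clamp_grip','gauge','panel','jig'):
        r=spot_point(n,k); 
        if r: S[n+'uv'][k]=r[0]['uv']; print(n,k,r[0]['score'],np.round(r[0]['uv'],1))
    for k in('gauge','panel','clamp_handle','tape_measure','offcut','pencil','sanding_block'):
        r=silhouettes(n,k)
        if r:
            v,u=np.nonzero(r[0]['pixels']); P=pts(m,d,u,v)
            print(n,k,'sil',round(r[0]['score'],2),np.round(r[0]['uv']),len(u),'lo',np.percentile(P,2,0),'hi',np.percentile(P,98,0))
            if k in('gauge','panel') and n=='top':
                zt=np.percentile(P[:,2],90); T=P[abs(P[:,2]-zt)<.006]; q=cv2.minAreaRect(T[:,:2].astype(np.float32)*1000); print('  rect',zt,q)
for k in S['topuv']:
    if k in S['sideuv']: print(k,tri(S['top'][0],S['topuv'][k],S['side'][0],S['sideuv'][k]))
o=get_obs();print(o['time'],o['tool_pos'],o['ee_rot'],o['width'])
E
```

```text
{'fx': np.float64(417.173), 'fy': np.float64(417.173), 'cx': np.float64(315.069), 'cy': np.float64(194.664), 'rvec': array([ 2.129, -2.051,  0.258]), 'tvec': array([0.068, 0.537, 0.934])}
top panel_mark 0.74 [364.6 234.6]
top clamp_hinge 0.64 [276.9 246.8]
top clamp_grip 0.63 [257.4 242.3]
top gauge 0.55 [287.  164.5]
top panel 0.57 [347.3 242.9]
top jig 0.6 [328.1 245.6]
top gauge sil 0.88 [288. 162.] 487 lo [0.6107 0.12   0.0034] hi [0.6377 0.203  0.091 ]
  rect 0.0759454065070909 ((624.6073608398438, 161.4866180419922), (27.598533630371094, 41.82937240600586), 2.229114294052124)
top panel sil 0.67 [348. 240.] 4035 lo [ 0.3615 -0.0884  0.0238] hi [0.4835 0.1021 0.04  ]
  rect 0.03847812872935002 ((423.2351989746094, 7.679237365722656), (120.4329605102539, 199.8148956298828), 6.931102275848389)
top clamp_handle sil 0.54 [266. 245.] 288 lo [0.3929 0.1396 0.0256] hi [0.4115 0.2297 0.176 ]
top tape_measure sil 0.96 [400. 168.] 589 lo [ 0.6079 -0.17    0.0039] hi [ 0.6461 -0.0856  0.0641]
top offcut sil 0.94 [348. 167.] 418 lo [ 0.5939 -0.0067  0.0056] hi [0.646  0.0451 0.0357]
top penc
[... 875 characters left out ...]
08.] 35 lo [ 0.3731 -0.2494  0.0018] hi [ 0.4028 -0.1578  0.0084]
side sanding_block sil 0.95 [239. 276.] 1312 lo [0.5569 0.2788 0.004 ] hi [0.6342 0.383  0.032 ]
panel_mark (array([ 0.4442, -0.0339,  0.0449]), np.float64(0.0031965045084728183))
clamp_hinge (array([0.4014, 0.1706, 0.0764]), np.float64(0.0074215410020264435))
clamp_grip (array([0.3872, 0.2052, 0.1284]), np.float64(0.0402363045149686))
gauge (array([ 0.6251,  0.1635, -0.0009]), np.float64(0.008922350641694084))
panel (array([0.4282, 0.005 , 0.014 ]), np.float64(0.0005545638289848579))
jig (array([0.4174, 0.0506, 0.0005]), np.float64(0.008929729170401739))
1.4 [ 0.1593 -0.5264  0.2195] [3.1415 0.     0.2938] 0.09417875900670088
```

View pics/top0.png

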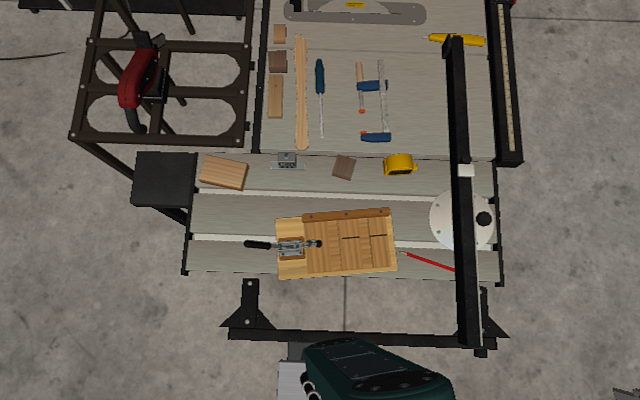

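View pics/side0.png

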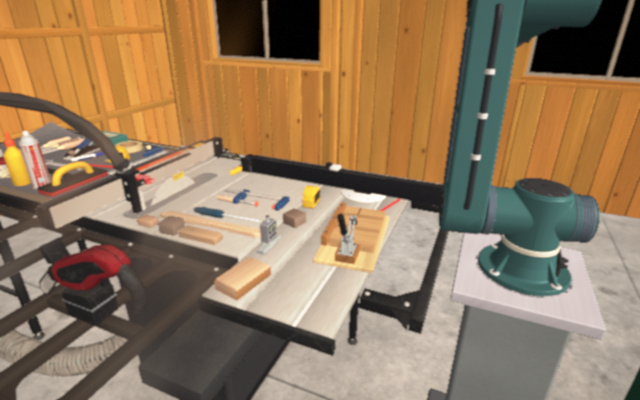

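```bash
python3 - <<'E'
from h import *
np.set_printoptions(precision=4,suppress=True)
p,d,m=snap('top')
c=p[195:295,230:410]; cv2.imwrite('pics/c1.png',cv2.resize(c,None,fx=4.4,fy=4.4,interpolation=cv2.INTER_CUBIC)[:,:,::-1])
for k in('panel_mark','clamp_hinge'):
    r=spot_point('top',k); print([(x['score'],x['uv']) for x in r])
    print(onz(m,r[0]['uv'],.036 if k=='panel_mark' else .073))
for u,v in((457,60),(460,120),(464,180),(467,240),(472,300),(476,345),(462,215),(485,218)): print(u,v,pts(m,d,np.array([u]),np.array([v])))
r=silhouettes('top','clamp_handle')[0]['pixels']; v,u=np.nonzero(r);P=pts(m,d,u,v)
for a in np.arange(.13,.25,.01):
    q=P[abs(P[:,1]-a)<.005]
    if len(q): print(round(a,2),len(q),np.median(q,0),q[:,2].max())
# panel rect using all top points
v,u=np.nonzero(silhouettes('top','panel')[0]['pixels']);P=pts(m,d,u,v);print(cv2.minAreaRect(P[:,:2].astype(np.float32)*1000))
E
```

```text
[(0.76, [366.2, 233.0])]
[ 0.4512 -0.0385  0.036 ]
[(0.79, [282.0, 249.7])]
[0.3992 0.1597 0.073 ]
457 60 [[ 0.905  -0.2652  0.0757]]
460 120 [[ 0.7365 -0.2645  0.0773]]
464 180 [[ 0.5809 -0.2661  0.0788]]
467 240 [[ 0.4374 -0.2673  0.075 ]]
472 300 [[ 0.3027 -0.2713  0.0756]]
476 345 [[ 0.208  -0.2731  0.0801]]
462 215 [[ 0.4966 -0.2594  0.0728]]
485 218 [[ 0.4996 -0.3294  0.0333]]
0.14 9 [0.4088 0.1419 0.0671] 0.07362048022440411
0.15 7 [0.4072 0.1495 0.0625] 0.0640116724967055
0.16 1 [0.4061 0.1558 0.0684] 0.0684446780078476
0.17 14 [0.4052 0.1704 0.0881] 0.09558863789137338
0.18 18 [0.4038 0.1811 0.1133] 0.12301755955409928
0.19 32 [0.4014 0.19   0.1253] 0.13637782320118247
0.2 29 [0.4008 0.2    0.141 ] 0.14881162456401506
0.21 35 [0.3994 0.2093 0.1563] 0.1638540292543682
0.22 36 [0.3985 0.2203 0.1718] 0.17721954175688587
0.23 8 [0.3988 0.2271 0.1743] 0.17603584314056683
((424.454345703125, 6.240989685058594), (124.407958984375, 205.0607452392578), 6.069865703582764)
```

View pics/c1.png

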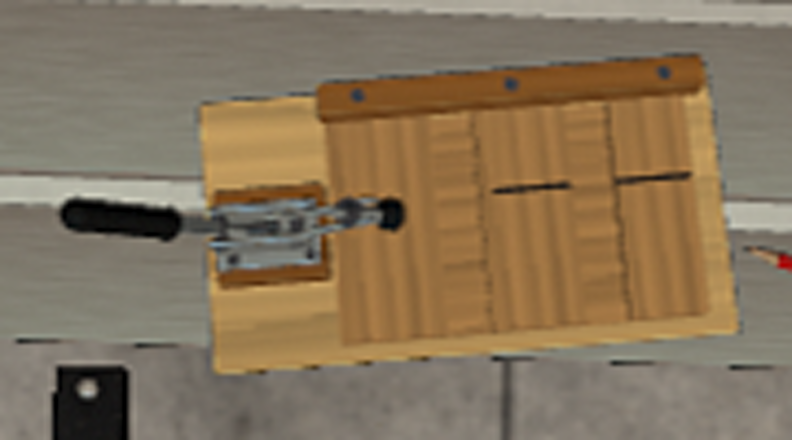

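move_arm --steps '[0, 0, -0.17, 0.24, 0.476, 0.03, 0, 0, 0, -0.17, 0.24, 0.476, 0.03, 0, 0, 0, -0.17, 0.24, 0.476, 0.03, 0, 0, 0, -0.17, 0.24, 0.476, 0.03, 0, 0, 0, -0.17, 0.24, 0.476, 0.03, 0, 0, 0, -0.17, 0.24, 0.476, 0.03, 0, 0, 0, -0.17, 0.24, 0.476, 0.03, 0, 0, 0, -0.17, 0.24, 0.476, 0.03, 0, 0, 0, -0.17, 0.24, 0.476, 0.03, 0, 0, 0, -0.17, 0.24, 0.476, 0.03, 0, 0, 0, -0.17, 0.24, 0.476, 0.03, 0, 0, 0, -0.17, 0.24, 0.476, 0.03, 0]'

```text
time: 2.85
tool_pos: [0.4004, -0.0471, 0.2499]
ee_rot: [-3.141, -0.001, 0.131]
wrist_force: [-0.6, -1.4, -0.6]
width: 0.0021
finger_force: 0.0
```

```bash
cat >> h.py <<'E'
def wn(m,uv):
    K=np.array([[m['fx'],0,m['cx']],[0,m['fy'],m['cy']],[0,0,1.]])
    return cv2.fisheye.undistortPoints(np.array(uv,float).reshape(-1,1,2),K,np.zeros(4)).reshape(-1,2)
def won(m,uv,z):
    R,t=ray(m,0); n=wn(m,uv); o=-R.T@t; r=np.c_[n,np.ones(len(n))]@R
    return o+r*((z-o[2])/r[:,2])[:,None]
def wpts(m,d,uv):
    R,t=ray(m,0); uv=np.array(uv); z=d[uv[:,1],uv[:,0]]; k=z>0; n=wn(m,uv[k])
    return (np.c_[n,np.ones(len(n))]*z[k,None]-t)@R
E
python3 - <<'E'
from h import *
np.set_printoptions(precision=4,suppress=True)
p,d,m=snap('wrist','w1.png'); print(-ray(m,0)[0].T@ray(m,0)[1], m['fx'])
for k in('panel_mark','clamp_hinge','clamp_grip','panel'):
    r=spot_point('wrist',k)
    for x in r[:2]: print(k,x['score'],x['uv'],won(m,x['uv'],{'panel_mark':.036,'panel':.012,'clamp_hinge':.073,'clamp_grip':.157}[k]))
r=silhouettes('wrist','panel')
if r:
    v,u=np.nonzero(r[0]['pixels']);P=wpts(m,d,np.c_[u,v]);T=P[abs(P[:,2]-.036)<.005];print(len(T),np.median(T,0),cv2.minAreaRect(T[:,:2].astype(np.float32)*1000))
r=silhouettes('wrist','clamp_handle')
if r:
    v,u=np.nonzero(r[0]['pixels']);P=wpts(m,d,np.c_[u,v]);print(np.percentile(P,[2,50,98],0))
E
```

```text
[ 0.4703 -0.0375  0.4153] 309.70691628693146
panel_mark 0.68 [311.2, 142.4] [[ 0.4466 -0.0333  0.036 ]]
clamp_hinge 0.82 [146.5, 160.8] [[0.4069 0.1668 0.073 ]]
clamp_grip 0.81 [76.7, 169.4] [[0.4056 0.211  0.157 ]]
panel 0.89 [277.1, 152.1] [[0.4271 0.0098 0.012 ]]
panel 0.45 [79.6, 172.6] [[0.3645 0.3435 0.012 ]]
11104 [0.4269 0.0043 0.036 ] ((423.999267578125, 10.604988098144531), (120.60327911376953, 203.2449951171875), 6.480991840362549)
[[0.395  0.1477 0.0622]
 [0.4052 0.1977 0.1329]
 [0.4116 0.227  0.1744]]
```

View pics/w1.png

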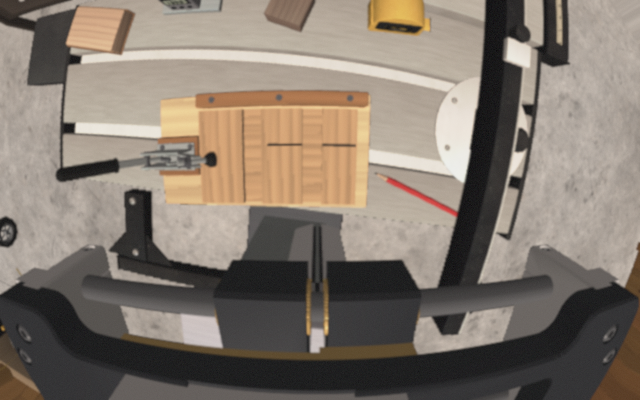

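move_arm --steps '[0, 0, 0, 0.005, 0.237, -0.03, 0, 0, 0, 0, 0.005, 0.237, -0.03, 0, 0, 0, 0, 0.005, 0.237, -0.03, 0, 0, 0, 0, 0.005, 0.237, -0.03, 0, 0, 0, 0, 0.005, 0.237, -0.045, 0, 0, 0, 0, 0.005, 0.237, -0.045, 0, 0, 0, 0, 0.005, 0.237, -0.045, 0]'

```text
time: 3.9
tool_pos: [0.404, 0.186, 0.2039]
ee_rot: [3.14, 0.002, 0.124]
wrist_force: [0.5, -0.4, 0.2]
width: 0.0003
finger_force: 0.0
```

move_arm --steps '[0, 0, 0, -0.002, 0.013, -0.033, 0, 0, 0, 0, -0.003, 0.022, -0.038, 0, 0, 0, 0, -0.004, 0.03, -0.0435, 0, 0, 0, 0, -0.005, 0.038, -0.05, 0, 0, 0, 0, -0.006, 0.045, -0.057, 0, 0, 0, 0, -0.0065, 0.052, -0.065, 0, 0, 0, 0, -0.007, 0.058, -0.0735, 0, 0, 0, 0, -0.0075, 0.063, -0.082, 0, 0, 0, 0, -0.008, 0.067, -0.091, 0, 0, 0, 0, -0.0085, 0.07, -0.1, 0, 0, 0, 0, -0.009, 0.073, -0.11, 0, 0, 0, 0, -0.009, 0.073, -0.112, 0]'

```text
time: 5.1
tool_pos: [0.3955, 0.2598, 0.0945]
ee_rot: [3.141, -0.001, 0.124]
wrist_force: [-6.0, -4.3, 18.9]
width: 0.0005
finger_force: 9.4
```

move_arm --steps '[0, 0, 0, 0, 0, -0.002, 0, 0, 0, 0, 0, 0, -0.002, 0]'

```text
time: 5.3
tool_pos: [0.3956, 0.2598, 0.0945]
ee_rot: [-3.141, -0.002, 0.124]
wrist_force: [-7.3, -4.8, 18.6]
width: 0.0007
finger_force: 9.9
```

move_arm --steps '[0, 0, 0, 0, 0, 0.05, 0, 0, 0, 0, 0, 0, 0.1, 0, 0, 0, 0, 0, 0, 0.16, 0.5, 0, 0, -0.08, 0.16, -0.098, 0.16, 1, 0, 0, -0.08, 0.16, -0.098, 0.16, 1, 0, 0, -0.08, 0.16, -0.098, 0.16, 1, 0, 0, -0.08, 0.16, -0.098, 0.16, 1, 0, 0, -0.08, 0.16, -0.098, 0.16, 1, 0, 0, -0.08, 0.16, -0.098, 0.16, 1, 0, 0, -0.08, 0.16, -0.098, 0.16, 1]'

```text
time: 6.3
tool_pos: [0.5544, 0.1624, 0.2501]
ee_rot: [-3.141, 0.001, 0.045]
wrist_force: [-0.8, 0.1, 0.5]
width: 0.0609
finger_force: 0.0
```

```bash
python3 - <<'E'
from h import *
np.set_printoptions(precision=4,suppress=True)
o=get_obs();print(o['time'],o['tool_pos'],o['ee_rot'],o['width'])
p,d,m=snap('wrist','w2.png'); R,t=ray(m,0); print(-R.T@t)
r=silhouettes('wrist','gauge')
for x in r[:2]:
    v,u=np.nonzero(x['pixels']);P=wpts(m,d,np.c_[u,v]); print(x['score'],len(u),np.percentile(P,[1,50,99],0))
    for a,b in((.068,.08),(.006,.017),(.085,.1)):
        T=P[(P[:,2]>a)&(P[:,2]<b)]
        if len(T)>5: print(a,len(T),np.median(T[:,2]),cv2.minAreaRect(T[:,:2].astype(np.float32)*1000))
r=spot_point('wrist','gauge')
for x in r[:2]: print(x,won(m,x['uv'],0))
for k,z in(('panel_mark',.036),('clamp_hinge',.073),('clamp_grip',.081)):
    r=spot_point('wrist',k)
    for x in r[:1]: print(k,x['score'],x['uv'],won(m,x['uv'],z))
r=silhouettes('wrist','clamp_handle')
if r:
    v,u=np.nonzero(r[0]['pixels']);P=wpts(m,d,np.c_[u,v]);print(np.percentile(P,[2,50,98],0))
E
```

```text
6.3 [0.5544 0.1624 0.2501] [-3.141   0.0009  0.0449] 0.0608639067326199
[0.6252 0.1661 0.4154]
0.82 1469 [[0.613  0.1182 0.0099]
 [0.6264 0.1632 0.0731]
 [0.6395 0.2061 0.0924]]
0.068 874 0.07389381209465237 ((625.9127807617188, 162.95513916015625), (25.742856979370117, 44.19425582885742), 2.6516683101654053)
0.006 507 0.012080208580169127 ((626.8176879882812, 161.758544921875), (22.32498550415039, 89.71199035644531), 1.3718589544296265)
0.085 66 0.0916531842699392 ((626.4034423828125, 162.6209259033203), (8.397486686706543, 9.337191581726074), 1.8146642446517944)
{'uv': [319.3, 123.2], 'score': 0.71} [[0.6251 0.1632 0.    ]]
panel_mark 0.68 [449.9, 258.9] [[ 0.4499 -0.0331  0.036 ]]
clamp_hinge 0.78 [310.1, 296.6] [[0.4101 0.1656 0.073 ]]
```

View pics/w2.png

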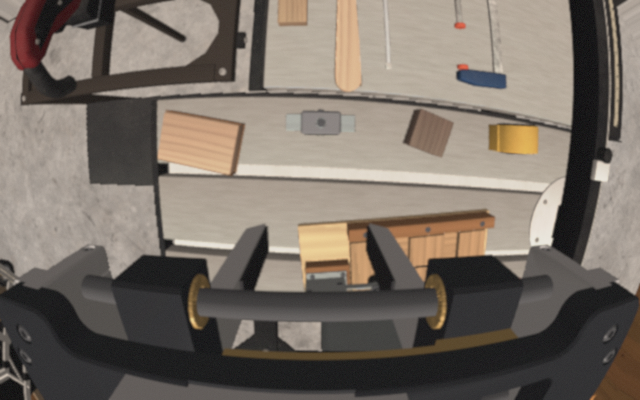

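move_arm --steps '[0, 0, -0.013, 0.0715, 0.0005, 0, 1, 0, 0, -0.013, 0.0715, 0.0005, 0, 1, 0, 0, -0.013, 0.0715, 0.0005, 0, 1, 0, 0, -0.013, 0.0715, 0.0005, -0.05, 1, 0, 0, -0.013, 0.0715, 0.0005, -0.09, 1, 0, 0, -0.013, 0.0715, 0.0005, -0.13, 1, 0, 0, -0.013, 0.0715, 0.0005, -0.165, 1, 0, 0, -0.013, 0.0715, 0.0005, -0.19, 1, 0, 0, -0.013, 0.0715, 0.0005, -0.2075, 1, 0, 0, -0.013, 0.0715, 0.0005, -0.2075, 1]'

```text
time: 7.65
tool_pos: [0.6235, 0.1619, 0.04]
ee_rot: [3.141, 0.007, 0.031]
wrist_force: [-1.4, -0.1, -0.5]
width: 0.0944
finger_force: 0.0
```

move_arm --steps '[0, 0, 0, 0, 0, 0, 0.3, 0, 0, 0, 0, 0, 0, 0.3, 0, 0, 0, 0, 0, 0, 0.3, 0, 0, 0, 0, 0, 0, 0.3, 0, 0, 0, 0, 0, 0, 0.3, 0, 0, 0, 0, 0, 0, 0.3]'

```text
time: 8.25
tool_pos: [0.6269, 0.1621, 0.0433]
ee_rot: [3.142, -0.0, 0.031]
wrist_force: [0.5, 0.1, -0.2]
width: 0.0491
finger_force: 0.0
```

move_arm --steps '[0, 0, 0, 0, 0, 0, 0, 0, 0, 0, 0, 0, 0, 0, 0, 0, 0, 0, 0, 0, 0, 0, 0, 0, 0, 0, 0, 0, 0, 0, 0, 0, 0, 0, 0]'

```text
time: 8.75
tool_pos: [0.6268, 0.162, 0.0431]
ee_rot: [3.141, -0.0, 0.031]
wrist_force: [0.6, -1.3, 0.9]
width: 0.0433
finger_force: 30.0
```

move_arm --steps '[0, 0, 0, 0, 0, 0.02, 0, 0, 0, 0, 0, 0, 0.06, 0, 0, 0, 0, 0, 0, 0.11, 0, 0, 0, 0, 0, 0, 0.16, 0, 0, 0, 0.082, -0.03, -0.03, 0.207, 0, 0, 0, 0.082, -0.2265, -0.2, 0.207, 0, 0, 0, 0.082, -0.2265, -0.2, 0.207, 0, 0, 0, 0.082, -0.2265, -0.2, 0.207, 0, 0, 0, 0.082, -0.2265, -0.2, 0.207, 0, 0, 0, 0.082, -0.2265, -0.2, 0.207, 0, 0, 0, 0.082, -0.2265, -0.2, 0.207, 0, 0, 0, 0.082, -0.2265, -0.2, 0.207, 0]'

```text
time: 9.95
tool_pos: [0.3984, -0.0391, 0.2497]
ee_rot: [3.141, 0.0, 0.109]
wrist_force: [1.1, -0.3, -3.1]
width: 0.0438
finger_force: 30.0
```

move_arm --steps '[0, 0, 0, 0, 0, 0, 0, 0, 0, 0, 0, 0, 0, 0, 0, 0, 0, 0, 0, 0, 0]'

```text
time: 10.25
tool_pos: [0.4009, -0.0372, 0.2495]
ee_rot: [-3.141, 0.001, 0.114]
wrist_force: [-0.1, 1.4, -3.3]
width: 0.0441
finger_force: 30.0
```

```bash
python3 - <<'E'
from h import *
np.set_printoptions(precision=4,suppress=True)
o=get_obs();print(o['time'],o['tool_pos'],o['ee_rot'],o['width'])
p,d,m=snap('wrist','w3.png')
for k,z in(('panel_mark',.036),('clamp_hinge',.073),('clamp_grip',.081)):
    r=spot_point('wrist',k)
    for x in r[:1]: print(k,x['score'],x['uv'],won(m,x['uv'],z))
r=silhouettes('wrist','clamp_handle')
if r:
    v,u=np.nonzero(r[0]['pixels']);P=wpts(m,d,np.c_[u,v]);print(np.percentile(P,[2,50,98],0))
r=silhouettes('wrist','gauge')
if r: v,u=np.nonzero(r[0]['pixels']);P=wpts(m,d,np.c_[u,v]);print('gauge',np.percentile(P,[1,50,99],0)); T=P[(P[:,2]<.232)]; print(len(T),cv2.minAreaRect(T[:,:2].astype(np.float32)*1000),np.percentile(T[:,2],[2,50,98]))
# rectified top-down map of panel at z=.036, 0.5 mm/px : x .34...52 up, y left
xs=np.arange(.53,.33,-.0005); ys=np.arange(.14,-.13,-.0005)
X,Y=np.meshgrid(xs,ys,indexing='ij'); R,t=ray(m,0); C=np.stack([X,Y,0*X+.036],-1).reshape(-1,3)@R.T+t
K=np.array([[m['fx'],0,m['cx']],[0,m['fy'],m['cy']],[0,0,1.]])
n=C[:,:2]/C[:,2:]; q=cv2.fisheye.distortPoints(n.reshape(-1,1,2),K,np.zeros(4)).reshape(X.shape+(2,)).astype(np.float32)
cv2.imwrite('pics/r3.png',cv2.remap(p,q,None,cv2.INTER_CUBIC)[:,:,::-1])
Z=cv2.remap(d,q,None,cv2.INTER_NEAREST); 
v,u=np.nonzero(silhouettes('wrist','panel')[0]['pixels']);P=wpts(m,d,np.c_[u,v]);T=P[abs(P[:,2]-.036)<.004];r=cv2.minAreaRect(T[:,:2].astype(np.float32)*1000);print(r)
G=P[P[:,2]<.030]; G=G[G[:,2]>.022]
c,s=np.cos(np.radians(r[2])),np.sin(np.radians(r[2]))
L=lambda P:np.c_[(P[:,0]-.4260)*c+(P[:,1]-.0077)*s,-(P[:,0]-.4260)*s+(P[:,1]-.0077)*c]
g=L(G); print(np.histogram(g[:,1],bins=np.arange(-.1,.1,.004)))
E
```

```text
10.25 [ 0.4009 -0.0372  0.2495] [-3.141   0.0011  0.1145] 0.044057540301579615
panel_mark 0.93 [318.6, 144.2] [[ 0.4457 -0.0335  0.036 ]]
clamp_hinge 0.7 [156.3, 164.9] [[0.4065 0.1614 0.073 ]]
clamp_grip 0.63 [94.5, 165.5] [[0.4    0.2579 0.081 ]]
[[0.3912 0.1279 0.0733]
 [0.4033 0.2131 0.078 ]
 [0.4133 0.2766 0.082 ]]
gauge [[ 0.3893 -0.0791  0.2081]
 [ 0.4095 -0.0358  0.276 ]
 [ 0.4158  0.0068  0.2849]]
1770 ((221.70932006835938, -62.4827880859375), (394.8658752441406, 553.7432861328125), 4.693391799926758) [-0.0003  0.218   0.2311]
((424.507080078125, 9.187652587890625), (119.76063537597656, 200.6782684326172), 6.686685562133789)
(array([  0,   0,   0,   0,   0,   0,   0,   0,   0,   0,  32, 254, 275,
       276, 305, 313, 294,  23,   0,   0,   0,   0,   0,   0,   0,   0,
         0,   0,   0,   0, 204, 278, 278, 282, 273, 308,   9,   0,   0,
         0,   0,   0,   0,   0,   0,   0,   0,   0,   0]), array([-0.1  , -0.096, -0.092, -0.088, -0.084, -0.08 , -0.076, -0.072,
       -0.068, -0.064, -0.06 , -0.056, -0.052, -0.048, -0.044, -0.04 ,
       -0.036, -0.032, -0.028, -0.024, -0.02 , -0.016, -0.012, -0.008,
       -0.004,  0.   ,  0.004,  0.008,  0.012,  0.016,  0.02 ,  0.024,
        0.028,  0.032,  0.036,  0.04 ,  0.044,  0.048,  0.052,  0.056,
        0.06 ,  0.064,  0.068,  0.072,  0.076,  0.08 ,  0.084,  0.088,
        0.092,  0.096]))
```

View pics/r3.png

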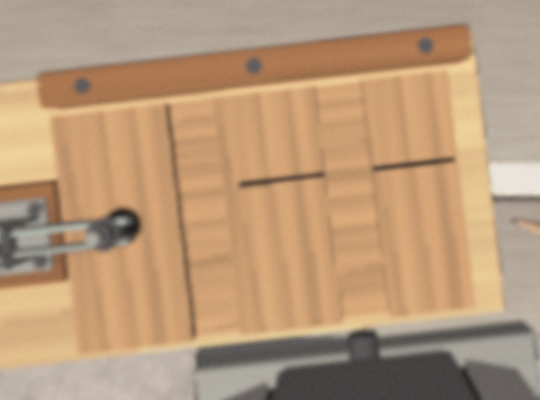

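View pics/w3.png

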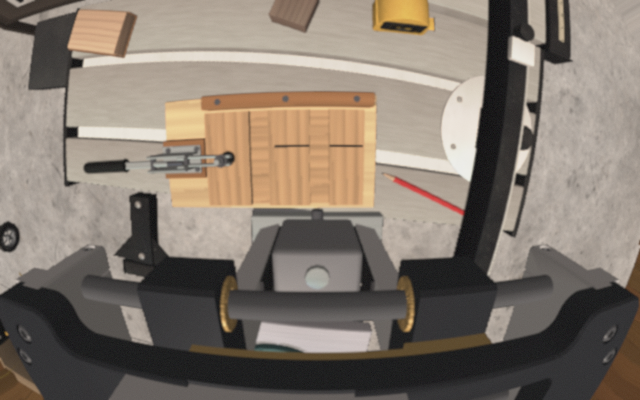

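move_arm --steps '[0, 0, 0.003, 0.0452, 0.0032, 0, 0, 0, 0, 0.003, 0.0452, 0.0032, -0.03, 0, 0, 0, 0.003, 0.0452, 0.0032, -0.07, 0, 0, 0, 0.003, 0.0452, 0.0032, -0.11, 0, 0, 0, 0.003, 0.0452, 0.0032, -0.14, 0, 0, 0, 0.003, 0.0452, 0.0032, -0.153, 0, 0, 0, 0.003, 0.0452, 0.0032, -0.153, 0, 0, 0, 0.003, 0.0452, 0.0032, -0.153, 0, 0, 0, 0.003, 0.0452, 0.0032, -0.153, 0]'

```text
time: 11.5
tool_pos: [0.4472, -0.0351, 0.0995]
ee_rot: [3.14, -0.005, 0.116]
wrist_force: [0.5, -0.0, -3.2]
width: 0.0438
finger_force: 30.0
```

```bash
python3 - <<'E'
from h import *
np.set_printoptions(precision=4,suppress=True)
o=get_obs();print(o['time'],o['tool_pos'],o['ee_rot'],o['wrist_force'])
p,d,m=snap('wrist','w4.png')
v,u=np.nonzero(silhouettes('wrist','gauge')[0]['pixels']);P=wpts(m,d,np.c_[u,v])
for a,b in((.135,.16),(.115,.132),(.055,.072)):
    T=P[(P[:,2]>a)&(P[:,2]<b)]
    if len(T)>9: print(a,len(T),np.median(T,0),cv2.minAreaRect(T[:,:2].astype(np.float32)*1000))
for n in('wrist','top','side'):
    if n!='wrist': snapshot(n)
    for k in('panel_mark','gauge'):
        r=spot_point(n,k)
        z=.036 if k=='panel_mark' else o['tool_pos'][2]-.043
        for x in r[:1]: print(n,k,x['score'],x['uv'],(won(m,x['uv'],z) if n=='wrist' else onz(camera_model(n),x['uv'],z)))
E
```

```text
11.5 [ 0.4472 -0.0351  0.0995] [ 3.14   -0.0045  0.1157] [ 0.5203 -0.0442 -3.2242]
0.135 55 [ 0.448  -0.034   0.1353] ((446.96673583984375, -34.690338134765625), (9.357675552368164, 9.826740264892578), 36.550682067871094)
0.115 4134 [ 0.453  -0.0336  0.13  ] ((448.22113037109375, -34.24452590942383), (24.18351936340332, 44.04278564453125), 6.102145671844482)
0.055 1453 [ 0.4558 -0.0288  0.068 ] ((453.0044860839844, -34.016048431396484), (21.811439514160156, 90.37681579589844), 6.730262756347656)
wrist panel_mark 0.88 [314.8, 220.5] [[ 0.4438 -0.0334  0.036 ]]
wrist gauge 0.71 [316.4, 226.6] [[ 0.446  -0.0344  0.0565]]
top panel_mark 0.57 [366.3, 234.6] [ 0.4473 -0.0387  0.036 ]
side panel_mark 0.87 [356.8, 214.3] [ 0.4475 -0.0416  0.036 ]
side gauge 0.54 [357.6, 213.0] [ 0.4361 -0.0122  0.0565]
```

View pics/w4.png

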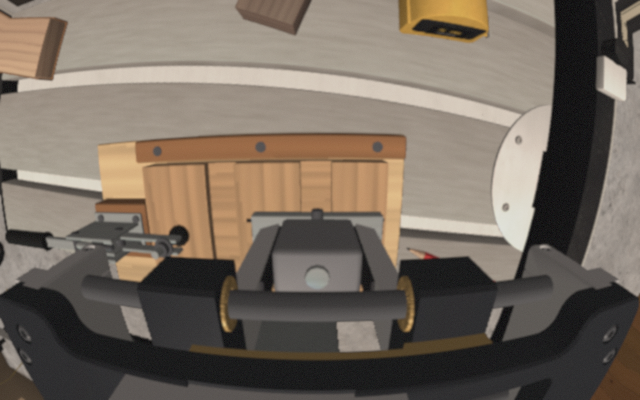

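move_arm --steps '[0, 0, 0, 0, 0, -0.004, 0, 0, 0, 0, 0, 0, -0.008, 0, 0, 0, 0, 0, 0, -0.011, 0, 0, 0, 0, 0, 0, -0.014, 0, 0, 0, 0, 0, 0, -0.016, 0, 0, 0, 0, 0, 0, -0.0175, 0, 0, 0, 0, 0, 0, -0.0185, 0, 0, 0, 0, 0, 0, -0.019, 0, 0, 0, 0, 0, 0, -0.019, 0]'

```text
time: 12.9
tool_pos: [0.4455, -0.0347, 0.079]
ee_rot: [3.141, -0.0, 0.116]
wrist_force: [-4.3, 0.7, 5.7]
width: 0.0439
finger_force: 30.0
```

move_arm --steps '[0, 0, 0, 0, 0, 0, 0, 0, 0, 0, 0, 0, 0, 0, 0, 0, 0, 0, 0, 0, 0]'

```text
time: 13.2
tool_pos: [0.4455, -0.0347, 0.079]
ee_rot: [3.141, -0.0, 0.116]
wrist_force: [-3.1, 0.6, 4.8]
width: 0.0436
finger_force: 30.0
```

```bash
python3 - <<'E'
from h import *
np.set_printoptions(precision=4,suppress=True)
o=get_obs();print(o['time'],o['tool_pos'],o['ee_rot'],o['wrist_force'],o['wrist_torque'])
p,d,m=snap('wrist'); cv2.imwrite('pics/w5.png',cv2.resize(p[130:330,100:420],None,fx=2.4,fy=2.4,interpolation=cv2.INTER_CUBIC)[:,:,::-1])
v,u=np.nonzero(silhouettes('wrist','gauge')[0]['pixels']);P=wpts(m,d,np.c_[u,v])
for a,b in((.118,.14),(.1,.115),(.04,.055)):
    T=P[(P[:,2]>a)&(P[:,2]<b)]
    if len(T)>9: print(a,len(T),np.median(T,0),cv2.minAreaRect(T[:,:2].astype(np.float32)*1000))
v,u=np.nonzero(silhouettes('wrist','panel')[0]['pixels']);P=wpts(m,d,np.c_[u,v]);print(np.median(P[:,2]))
r=spot_point('wrist','panel_mark')
for x in r[:1]: print(x,won(m,x['uv'],.036))
E
```

```text
13.2 [ 0.4455 -0.0347  0.079 ] [ 3.1414 -0.0004  0.1159] [-3.1467  0.6425  4.7919] [ 0.1747  0.8399 -0.0877]
0.118 93 [ 0.4452 -0.0345  0.1182] ((445.4050598144531, -33.94477081298828), (8.412715911865234, 7.9539594650268555), 83.7240219116211)
0.1 3948 [ 0.4502 -0.033   0.1097] ((446.623046875, -34.04558181762695), (23.99278450012207, 44.68115234375), 6.688610553741455)
0.04 1317 [ 0.4537 -0.033   0.0477] ((451.10736083984375, -33.6910285949707), (22.281368255615234, 89.92263793945312), 6.639384746551514)Traceback (most recent call last):
  File "<stdin>", line 9, in <module>
IndexError: list index out of range
```

View pics/w5.png

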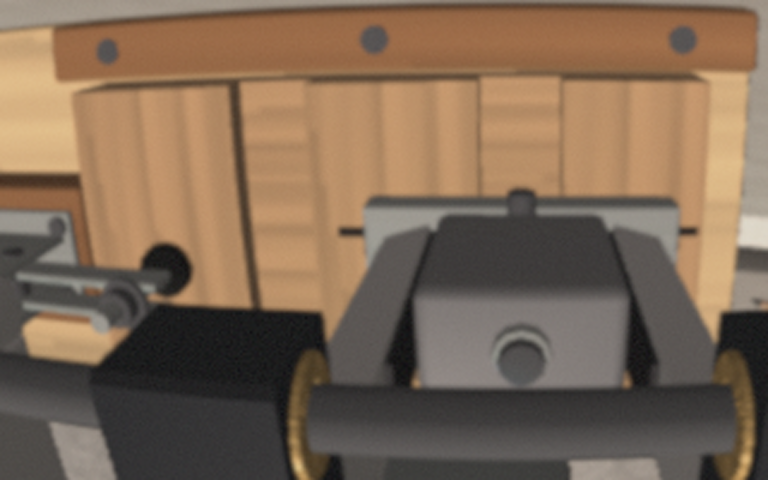

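```bash
python3 - <<'E'
from h import *
np.set_printoptions(precision=4,suppress=True)
m=camera_model('wrist'); f=lambda a:np.array(a)/2.4+[100,130]
L=won(m,f([[350,231.5],[688,231.5],[480,80],[560,80],[480,190],[561,190]]),.036); print(L)
# line at gauge y, groove centre axis extrapolated to line
a,b=L[0],L[1]; g1=(L[2]+L[3])/2; g2=(L[4]+L[5])/2
k=np.linalg.solve(np.stack([(b-a)[:2],(g1-g2)[:2]],1),(g1-a)[:2]); print('mark',a+k[0]*(b-a))
E
```

```text
[[ 0.4379  0.0168  0.036 ]
 [ 0.4497 -0.0845  0.036 ]
 [ 0.4876 -0.0178  0.036 ]
 [ 0.4902 -0.0402  0.036 ]
 [ 0.4556 -0.0211  0.036 ]
 [ 0.4583 -0.0446  0.036 ]]
mark [ 0.4439 -0.0344  0.036 ]
```

```bash
python3 - <<'E'
from h import *
np.set_printoptions(precision=4,suppress=True)
p,d,m=snap('wrist'); v,u=np.nonzero(silhouettes('wrist','gauge')[0]['pixels']);P=wpts(m,d,np.c_[u,v])
c,s=np.cos(.116),np.sin(.116); x,y=P[:,0]-.4439,P[:,1]+.0344
Q=np.c_[x*c+y*s,-x*s+y*c,P[:,2]]
for n,a,b in(('foot',.0455,.050),('body',.1075,.112),('spindle',.124,.132)):
    T=Q[(Q[:,2]>a)&(Q[:,2]<b)]; 
    if len(T)<5: print(n,len(T)); continue
    k=np.linalg.lstsq(np.c_[T[:,:2],np.ones(len(T))],T[:,2],rcond=None)[0]
    print(n,len(T),'x',np.percentile(T[:,0],[0,2,50,98,100]),'y',np.percentile(T[:,1],[0,2,50,98,100]),'plane',k)
    h=np.histogram(T[:,0],bins=np.arange(-.02,.03,.002)); print(h[0])
print(np.histogram(Q[:,2],bins=np.arange(.03,.14,.005)))
E
```

```text
foot 1078 x [-0.005  -0.0024  0.0095  0.0123  0.0125] y [-0.0452 -0.044   0.005   0.0443  0.0454] plane [-0.0265  0.0015  0.048 ]
[  0   0   0   0   0   0   0   7  18  20  39  53 111 163 194 406  67   0
   0   0   0   0   0   0]
body 3268 x [-0.0093 -0.0083  0.0049  0.0137  0.0145] y [-0.0219 -0.0206  0.      0.0208  0.0222] plane [-0.024  -0.001   0.1099]
[  0   0   0   0   0  98 255 238 216 233 233 244 272 333 334 367 416  29
   0   0   0   0   0   0]
spindle 0
(array([   2,  242,  233, 1093,   23,   89,  137,  217,  170,  244,  201,
        281,  240,  322,  332, 2105, 1524,  321,    0,    0,    0,    0]), array([0.03 , 0.035, 0.04 , 0.045, 0.05 , 0.055, 0.06 , 0.065, 0.07 ,
       0.075, 0.08 , 0.085, 0.09 , 0.095, 0.1  , 0.105, 0.11 , 0.115,
       0.12 , 0.125, 0.13 , 0.135, 0.14 ]))
```

```bash
python3 - <<'E'
from h import *
np.set_printoptions(precision=4,suppress=True)
p,d,m=snap('wrist'); g=np.mgrid[0:640:2,0:400:2].reshape(2,-1).T; P=wpts(m,d,g)
def fit(P,c,s=.116):
    x,y=P[:,0]-.4439,P[:,1]+.0344; Q=np.c_[x*np.cos(s)+y*np.sin(s),-x*np.sin(s)+y*np.cos(s),P[:,2]]
    T=Q[c(Q)]; print(len(T),np.ptp(T,0),np.linalg.lstsq(np.c_[T[:,:2],np.ones(len(T))],T[:,2],rcond=None)[0])
fit(P,lambda Q:(abs(Q[:,2]-.036)<.003)&(abs(Q[:,1]-.02)<.07)&(Q[:,0]>.014)&(Q[:,0]<.034))
fit(P,lambda Q:(abs(Q[:,2]-.036)<.003)&(Q[:,1]>.0)&(Q[:,1]<.14)&(Q[:,0]>-.06)&(Q[:,0]<.034))
fit(P,lambda Q:(abs(Q[:,2])<.006)&(Q[:,0]>.08)&(Q[:,0]<.2)&(abs(Q[:,1])<.1))
print(get_obs()['wrist_force'])
E
```

```text
902 [0.02   0.1398 0.0046] [-0.0068 -0.001   0.0362]
1796 [0.0862 0.1336 0.0058] [ 0.001  -0.0011  0.0361]
5143 [0.1035 0.1999 0.0119] [ 0.0031 -0.0001 -0.0003]
[-3.6679  1.0148  5.2138]
```

move_arm --steps '[0, 0, 0, 0, 0, 0.003, 0, 0, 0, 0, -0.0013, 0, 0.006, 0, 0, 0, 0, -0.0013, 0, 0.006, 0, 0, 0, 0, -0.0013, 0, 0.006, 0, 0, 0, 0, -0.0013, 0, 0.006, 0]'

```text
time: 14.0
tool_pos: [0.444, -0.0347, 0.0836]
ee_rot: [-3.141, 0.001, 0.116]
wrist_force: [0.0, 0.4, -3.9]
width: 0.0438
finger_force: 30.0
```

```bash
cat > t.py <<'E'
from h import *
np.set_printoptions(precision=4,suppress=True)
o=get_obs();print(o['time'],o['tool_pos'],o['ee_rot'],o['wrist_force'],o['wrist_torque'])
p,d,m=snap('wrist'); S=cv2.erode(silhouettes('wrist','gauge')[0]['pixels'].astype(np.uint8),np.ones((3,3)))
c,s=np.cos(.116),np.sin(.116)
def q(S):
    v,u=np.nonzero(S);P=wpts(m,d,np.c_[u,v]); x,y=P[:,0]-.4439,P[:,1]+.0344; return np.c_[x*c+y*s,-x*s+y*c,P[:,2]]
z=o['tool_pos'][2]; Q=q(S)
for n,h in(('foot',z-.031),('body',z+.031)):
    T=Q[abs(Q[:,2]-h)<.0025]
    for i in range(2):
        k=np.linalg.lstsq(np.c_[T[:,:2],np.ones(len(T))],T[:,2],rcond=None)[0]; e=T@[k[0],k[1],-1]+k[2]; T=T[abs(e)<.001]
    print(n,len(T),'x',np.percentile(T[:,0],[0,100]),'y',np.percentile(T[:,1],[0,100]),'plane',k,'sd',e.std())
E
python3 t.py
```

```text
14.0 [ 0.444  -0.0347  0.0836] [-3.1415  0.0006  0.1158] [ 0.0075  0.4035 -3.9064] [0.0595 0.0572 0.0424]
foot 788 x [-0.0048  0.0111] y [-0.0445  0.0443] plane [-0.0288  0.0019  0.0526] sd 0.0004943134381932843
body 2642 x [-0.0098  0.0133] y [-0.0208  0.0215] plane [-0.0191 -0.0016  0.1144] sd 0.0004911772017780594
```

move_arm --steps '[0.0019, -0.016, 0, -0.0007, 0, 0, 0, 0.0019, -0.016, 0, -0.0007, 0, -0.002, 0, 0.0019, -0.016, 0, -0.0007, 0, -0.004, 0, 0.0019, -0.016, 0, -0.0007, 0, -0.005, 0, 0.0019, -0.016, 0, -0.0007, 0, -0.006, 0, 0.0019, -0.016, 0, -0.0007, 0, -0.006, 0, 0.0019, -0.016, 0, -0.0007, 0, -0.006, 0, 0.0019, -0.016, 0, -0.0007, 0, -0.006, 0]'

```text
time: 14.9
tool_pos: [0.4435, -0.0347, 0.0791]
ee_rot: [3.141, -0.016, 0.116]
wrist_force: [-3.6, 1.1, 4.7]
width: 0.0438
finger_force: 30.0
```

```bash
python3 t.py
```

```text
14.9 [ 0.4435 -0.0347  0.0791] [ 3.1414 -0.0161  0.1159] [-3.5517  1.0599  4.6775] [ 0.1526  0.7807 -0.0209]
foot 740 x [-0.0035  0.0111] y [-0.044   0.0441] plane [-0.0466 -0.0004  0.0484] sd 0.0005102345810402953
body 2533 x [-0.0109  0.0118] y [-0.0206  0.0215] plane [-0.0075  0.0009  0.11  ] sd 0.0004849504279243753
```

move_arm --steps '[0, 0, 0, 0, 0, 0.0008, 0, 0, 0, 0, 0, 0, 0.0008, 0.55, 0, 0, 0, 0, 0, 0.0008, 0.55, 0, 0, 0, 0, 0, 0.0008, 0.55, -0.0019, 0.016, 0, 0.0007, 0, 0.0008, 0.55, -0.0019, 0.016, 0, 0.0007, 0, 0.0008, 0.55, -0.0019, 0.016, 0, 0.0007, 0, 0.0008, 0.55, -0.0019, 0.016, 0, 0.0007, 0, 0.0008, 0, -0.0019, 0.016, 0, 0.0007, 0, 0.0008, 0, -0.0019, 0.016, 0, 0.0007, 0, 0.0008, 0, -0.0019, 0.016, 0, 0.0007, 0, 0.0008, 0, -0.0019, 0.016, 0, 0.0007, 0, 0.0008, 0]'

```text
time: 16.2
tool_pos: [0.4442, -0.0347, 0.0787]
ee_rot: [3.142, -0.0, 0.116]
wrist_force: [-0.0, 0.8, -0.9]
width: 0.0438
finger_force: 30.0
```

```bash
python3 t.py
```

```text
16.2 [ 0.4442 -0.0347  0.0787] [ 3.1416 -0.0001  0.1158] [-0.0426  0.7923 -0.9069] [ 0.036  -0.1499 -0.0079]Traceback (most recent call last):
  File "t.py", line 4, in <module>
    p,d,m=snap('wrist'); S=cv2.erode(silhouettes('wrist','gauge')[0]['pixels'].astype(np.uint8),np.ones((3,3)))
                                     ~~~~~~~~~~~~~~~~~~~~~~~~~~~~^^^
IndexError: list index out of range
```

Regripped flat with the tool vertical; now press down lightly and check.

move_arm --steps '[0, 0, 0, 0, 0, -0.0005, 0, 0, 0, 0, 0, 0, -0.001, 0, 0, 0, 0, 0, 0, -0.001, 0, 0, 0, 0, 0, 0, -0.001, 0, 0, 0, 0, 0, 0, -0.001, 0]'

```text
time: 16.8
tool_pos: [0.4442, -0.0347, 0.0787]
ee_rot: [3.141, -0.0, 0.116]
wrist_force: [-2.5, 1.3, 4.7]
width: 0.0436
finger_force: 30.0
```

```bash
python3 t.py || python3 t.py; python3 - <<'E'
from h import *
p,d,m=snap('wrist'); v,u=np.nonzero(silhouettes('wrist','clamp_handle')[0]['pixels']);print(np.percentile(wpts(m,d,np.c_[u,v]),[2,50,98],0)[:,2])
E
```

```text
16.8 [ 0.4442 -0.0347  0.0787] [ 3.1415 -0.0002  0.1159] [-2.5349  1.3212  4.7253] [ 0.2082  0.4375 -0.0589]
foot 760 x [-0.0047  0.0111] y [-0.044   0.0451] plane [-0.0511  0.0004  0.0482] sd 0.0005128723178462546
body 2609 x [-0.0099  0.0135] y [-0.0209  0.0214] plane [-0.0216 -0.0019  0.1099] sd 0.0004885654972741877
[-8.67881393e-05  7.67518512e-02  8.16813432e-02]
```

```bash
python3 -c "
from bench import *
print(close_job())"
```

```text
the job is handed in; nothing more can be done
None
```

I locked the clamp, set the depth gauge flat across the marked groove on the pencil line (within about 1 mm by the wrist camera), and handed the job in at about 17 s, still gripping it and pressing lightly (about 5–8 N); I couldn't read the plunger directly.

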